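# Load the tape stand and snap its hub cap on

### The arm

A 6-joint arm with a two-finger parallel gripper is mounted at the origin on the work surface. World frame = base frame: x ahead of the robot, y to its left, z up, the work surface at z = 0. Lengths are in m, angles in degrees, forces in N, time in s.
With the tool pointing down it reaches from about 0.25 to 0.725 m from the base axis. Payload 9.7 kg.
Tool frame: the origin (TCP) lies midway between the tips of the shut fingers; the grasp point (between the pads) lies 19 mm behind it (grip_point_offset is the distance from the TCP to the grasp point, in m); y points along the fingers, z is the direction in which the jaws open and shut, and the axes are right-handed (so a half turn about y gives the same grasp; the last joint's range is limited). The gripper opens to 85 mm and grips with 20 to 120 N. Pads are 22 mm wide; open, the fingers measure 114 mm over their backs; the gripper's body (76 mm by 85 mm) begins 54 mm behind the grasp point. The pads swing forward as they close: fully open they stand 13 mm farther back than shut.
Start: joints at [65.546, 4.979, 10.078, 95.1, 0, 90], TCP at [0.228, 0.501, 0.198] pointing down, gripper open.
Joint ranges: [-179.16, 179.16], [-48.56, 103.87], [-65.8, 70.77], [-126.05, 130.52], [-82.76, 87.17], [-180, 180]. Speed limits (degrees/s): [127.2, 127.2, 147.25, 180, 180, 180].

### API

Orientations are given as [roll, pitch, yaw] about the fixed x, y, z axes, in that order (R = Rz(yaw) Ry(pitch) Rx(roll)).
In Python, from workcell import get_obs, camera, job_done, grip_point_offset gives the robot as it stands.
- The arm moves only by the tool move_arm, never from a script. Its argument "deltas" is a list that holds one entry, the list of rows, each a list of 4 numbers: the shift along the tool's x, y, z in m, then the turn about the tool's y in degrees. A call has 1 to 5 rows; each row is the pose to reach, as a shift and turn from the pose commanded when the call began, along the tool's axes at that moment; what a row does not reach only later rows make up. A row lasts 1/10 s, in which the tool goes at most 50 mm and 8.59 degrees, less where a joint would pass 70% of its speed; a pose out of reach is approached as far as the arm can. A call with a gripper value outside its range is refused whole. "claw" is the finger opening in m, from 0 to 0.0854, set as the call begins (left out, the last holds). The fingers move at their own pace and stop on an object; "newtons" is the grip in N (left out, the last holds). Time passes only in rows, so rows that repeat a pose let the fingers close. It gives the time, the measured TCP pose, the force and the opening at its end, in the units of the state.
- get_obs(): the state, without advancing time (a new reading comes with each control period).
- camera(name): name is "scene" or "side" or "wrist"; returns a dict with "color" (480x640x3 uint8, blue, green, red), "range_z" (480x640 float32, m along the optical axis (not along the pixel's ray), 0 where there is no reading), "fx", "fy", "cx", "cy" (pixels), "T" (4x4, takes a point from camera to world coordinates). Camera axes: x right, y down, z forward; pixel columns grow to the right and rows downward; lengths in m; the calibration is good to about 2 mm. A picture is of the moment at which its call begins.
- job_done(): hands the job in, once; it reports no verdict.
The state is a dict: "time": time; "q": joint angles; "qd": joint speeds; "joint_efforts": joint torques, N m; "ee_pos": TCP position; "tcp_rot": TCP orientation; "wrist_force": force on the tool from outside, world axes, zero at the start; "torque": the same for the moment, N m; "opening": finger opening in m.
Only numpy, scipy, OpenCV 4.12 (cv2) and the standard library are available. Lean on these libraries where they do the work, as an engineer would, in place of code of your own. Each camera call takes 0.05 s, during which the arm holds its last target. There are 200 camera calls.

### The job

Load the tape stand on the packing bench: put the tape roll with the flanged core over the upright spindle, flange down, so that it sits flat on the sprung plate inside the round rim, and let go of it. Then take the hub cap by its knob, set it rim-down on the spindle and press straight down until it snaps past the latches with a click; do not stop at the click but keep pressing the cap, so that the roll pushes the sprung plate down by well over half of its 4.5 mm travel. Finish like that, still holding and pressing the cap down (do not let go at the end, and touch only the cap), and do not shove the other things on the bench about.

Things in the scene. Friction and masses are not known exactly. Their poses are not given: they have to be found in the camera images.
- tape_stand: Grey tape stand, fixed to the bench: base 130 x 130 x 18 mm with an upright steel spindle in its middle. Origin: centre of the underside, on the bench, on the spindle's axis; z up. A round rim (76 mm inside, 88 mm outside diameter, top 34 mm above the bench) surrounds the sprung plate, whose top is 30 mm above the bench when not pressed.
- spindle_top (a point): Top centre of the spindle, 95 mm above the bench. Spindle 33.6 mm diameter up to 60 mm above the bench, tapering to 25 mm at 70 mm, with a short cone at its top.
- latch_ring (a point): On the spindle's axis, 86 mm above the bench, level with the widest part (33.4 mm over all) of three dark sprung latches in the spindle's head: they ramp outward from the top and hook below. The roll's bore clears them. A cap set on the spindle stops on them with its rim 89 to 92 mm above the bench; a push of some 10 to 15 N drives it past, then the force drops.
- press_plate (a joint): How far the stand's sprung plate is pushed down, m: 0 = up (also with the roll merely resting on it), 0.0045 = fully down, a firm stop. Preload 3 N, then 2 N per mm, so 12 N fully down. The plate carries the roll, and the clicked-on cap presses on the top of the roll.
- roll_grip (a point): Tape roll: tan tape on a black core, upright, flange down. 50 mm tall, tape 56 mm diameter, bottom flange 70 mm diameter and 4 mm thick, bore 37 mm right through, about 0.15 kg. Point: on its axis, 32 mm above its underside, a good height to grip the tape; z along the axis, away from the flange. Not the larger plain tape ring with the wide bore.
- cap_grip (a point): Hub cap: grey plastic, standing rim-down. Skirt 48 mm diameter, 24 mm tall, open below; on it a solid knob 26 mm diameter, 32 mm tall; 56 mm in all, about 0.06 kg. Point: on the axis, 46 mm above the rim's underside (10 mm below the knob's top, 22 mm above the skirt's shoulder), a good height to grip the knob; z up the axis.
- cap_rim (a point): Centre of the hub cap's open underside. The opening is 28.4 mm wide, its inner lip 2.5 mm tall, the cavity above 36.4 mm wide and up to 21.5 mm above the rim. 2 to 4 mm after the click the rim meets the top of the roll, 80 mm above the bench; pressed on, cap, roll and plate go down together by up to 4.5 mm.

How it is judged:
By the outcome, as a careful person would: the job done as asked, in the order asked, and still so for the second after the job is handed in, while the arm keeps its last pose, push and grip.
It also fails if it takes over 72 s, if anything falls off the work surface, if the arm or the gripper's body presses on something with over 40 N, if the wrist force passes 120 N, or if a joint passes its speed limit or range.

## Working session

There is one attempt and no reset: what is moved stays moved. The work goes in short steps, Python scripts to look and compute and a tool call to move; the robot and the scene stay as the last step left them, time stands still between calls to the robot, and variables do not carry over. Pictures are saved under pics/ and viewed, about 8 in all and at most 12, crops included, and the job is handed in when it is done.

Besides the shell and the picture viewer there is one more tool, called after ">>>" by a JSON object that holds its "name" and its "arguments", one argument or row to a line. move_arm: Moves the arm, as the interface text tells. Its arguments: {"type":"object","properties":{"deltas":{"type":"array"},"claw":{"type":"number"},"newtons":{"type":"number"}},"required":["deltas"]}

```bash
mkdir -p pics
cat > h.py <<'E'
import numpy as np, cv2
from workcell import get_obs, camera, job_done, grip_point_offset
def pts(c):
    z=c["range_z"]; v,u=np.indices(z.shape)
    P=np.stack([(u-c["cx"])/c["fx"]*z,(v-c["cy"])/c["fy"]*z,z],-1)
    W=P@c["T"][:3,:3].T+c["T"][:3,3]; W[z==0]=np.nan
    return W
def ray(c,u,v,h):
    d=c["T"][:3,:3]@np.array([(u-c["cx"])/c["fx"],(v-c["cy"])/c["fy"],1]); o=c["T"][:3,3]
    return o+d*(h-o[2])/d[2]
E
python3 - <<'E'
from h import *
import pickle
print(get_obs(), grip_point_offset)
cs={n:camera(n) for n in("scene","side")}
pickle.dump(cs,open("c0.pkl","wb"))
for n,c in cs.items():
    cv2.imwrite(f"pics/{n}0.png",c["color"]); print(n,c["T"].round(3),c["fx"])
    W=pts(c)
E
```

```text
{'time': 0.0, 'q': array([ 6.55459792e+01,  5.01016464e+00,  1.00344300e+01,  9.50993542e+01,
       -1.59108111e-03,  8.99987551e+01]), 'qd': array([-0.01221473,  0.0618531 , -0.0672598 , -0.02573645,  0.00813464,
        0.0151787 ]), 'joint_efforts': array([-2.69281561e-03, -5.20389998e+01,  4.64799607e+01,  1.64731534e-02,
       -1.94164550e-04,  9.78522053e-06]), 'ee_pos': array([0.22757495, 0.50041016, 0.19779186]), 'tcp_rot': array([-9.00750888e+01, -1.58944827e-03, -2.44527738e+01]), 'wrist_force': array([0.68859523, 0.51953252, 0.69328409]), 'torque': array([0.01490428, 0.05022991, 0.03247019]), 'opening': 0.08548756240767011} 0.0187
scene [[-0.2    0.543 -0.816  1.076]
 [ 0.98   0.128 -0.155  0.126]
 [ 0.02  -0.83  -0.558  0.482]
 [ 0.     0.     0.     1.   ]] 479.52305493108116
side [[ 0.74  -0.445  0.505 -0.08 ]
 [-0.673 -0.509  0.537 -0.635]
 [ 0.018 -0.737 -0.676  0.867]
 [ 0.     0.     0.     1.   ]] 608.4415591082146
```

View pics/scene0.png

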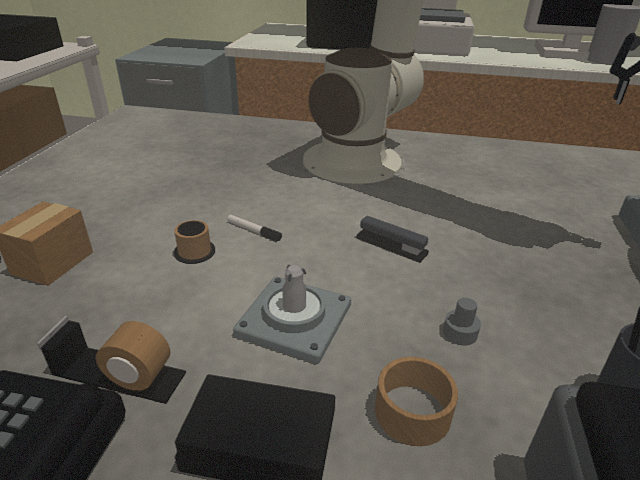

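View pics/side0.png

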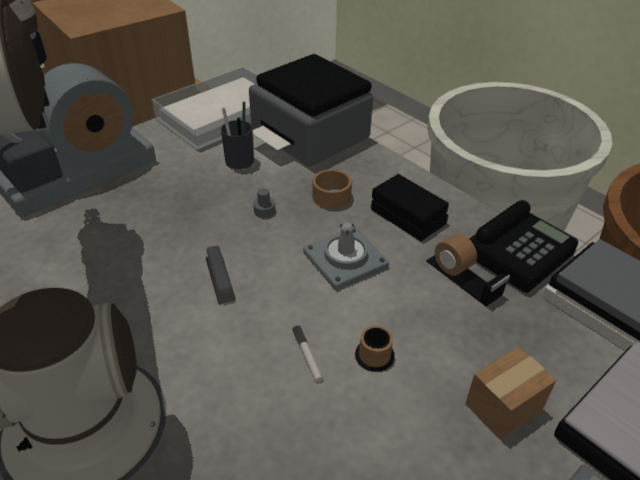

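The scene view shows the roll at (193,240), the spindle at (293,290) and the cap at (465,320). The side view has them at (376,347), (347,245) and (264,203). Next I measure them by depth with circle fits.

```bash
cat > meas.py <<'E'
from h import *
from scipy.optimize import least_squares
def fit(P,r):
    f=lambda p:np.hypot(P[:,0]-p[0],P[:,1]-p[1])-r
    s=least_squares(f,P[:,:2].mean(0),loss="soft_l1",f_scale=.001); return s.x,np.median(abs(f(s.x)))
def near(W,u,v,k):
    return W[max(0,v-k):v+k,max(0,u-k):u+k].reshape(-1,3)
E
python3 - <<'E'
from meas import *
import pickle
cs=pickle.load(open("c0.pkl","rb"))
W={n:pts(c) for n,c in cs.items()}
px={"roll":dict(scene=(193,240),side=(376,347)),"spindle":dict(scene=(293,290),side=(347,243)),"cap":dict(scene=(465,320),side=(264,203))}
band={"roll":[(.010,.045,.028)],"spindle":[(.040,.058,.0168)],"cap":[(.004,.02,.024),(.03,.052,.013)]}
for o in px:
    for lo,hi,r in band[o]:
        A=[]
        for n in W:
            P=near(W[n],*px[o][n],34); P=P[~np.isnan(P[:,0])]
            Q=P[(P[:,2]>lo)&(P[:,2]<hi)]
            c0=np.median(Q[:,:2],0); Q=Q[np.hypot(*(Q[:,:2]-c0).T)<2.2*r]
            A.append(Q); x,e=fit(Q,r); print(o,n,r,len(Q),x.round(4),e.round(4),"zmax",np.nanpercentile(P[:,2],99.5).round(4),"zmin",np.nanpercentile(P[:,2],5).round(4))
        x,e=fit(np.vstack(A),r); print("  both",x.round(4),e.round(4))
# colour/plane check: silhouettes by ray
for n,c in cs.items():
    hsv=cv2.cvtColor(c["color"],cv2.COLOR_BGR2HSV)
    u,v=px["roll"][n]; m=cv2.inRange(hsv,(5,70,40),(25,255,255)); s=np.zeros_like(m); s[v-30:v+30,u-30:u+30]=m[v-30:v+30,u-30:u+30]
    k=max(cv2.findContours(s,0,2)[0],key=cv2.contourArea); x,y,w,h=cv2.boundingRect(k); print(n,"roll bbox",x,y,w,h)
    # top ellipse centre
    print("top at mid", ray(c,x+w/2,y+h/2,.025).round(4))
E
```

```text
roll scene 0.028 729 [ 0.4462 -0.2139] 0.0009 zmax 0.05 zmin -0.0019
roll side 0.028 646 [ 0.443  -0.2124] 0.0019 zmax 0.051 zmin -0.0028
  both [ 0.4452 -0.2137] 0.0014
spindle scene 0.0168 233 [ 0.5751 -0.0031] 0.0004 zmax 0.0946 zmin -0.0015
spindle side 0.0168 117 [0.5738 0.    ] 0.0009 zmax 0.0939 zmin -0.0028
  both [ 0.5749 -0.0023] 0.0008
cap scene 0.024 299 [0.5486 0.2328] 0.0005 zmax 0.0562 zmin -0.0018
cap side 0.024 128 [0.5466 0.2349] 0.0012 zmax 0.0559 zmin -0.0035
  both [0.5485 0.233 ] 0.0007
cap scene 0.013 248 [0.549  0.2327] 0.0005 zmax 0.0562 zmin -0.0018
cap side 0.013 92 [0.5469 0.235 ] 0.0012 zmax 0.0559 zmin -0.0035
  both [0.5488 0.233 ] 0.0007
scene roll bbox 174 220 37 40
top at mid [ 0.4481 -0.2127  0.025 ]
side roll bbox 359 326 34 41
top at mid [ 0.4446 -0.212   0.025 ]
```

Run:
```python
from meas import *
import pickle
cs=pickle.load(open("c0.pkl","rb"))
c=cs["scene"]
for n,u,v in [("pen",229,218),("pen",280,237),("stapler",362,222),("stapler",425,250),("ring",417,360),("ring",378,390),("book",335,395),("stand corner",268,280),("stand c",350,296)]: print(n,ray(c,u,v,.01).round(3))
o=get_obs(); print(o["ee_pos"], "to roll at z .16:", np.array([.4455,-.2137])-o["ee_pos"][:2])
```

```text
pen [ 0.342 -0.188  0.01 ]
pen [ 0.383 -0.076  0.01 ]
stapler [0.297 0.061 0.01 ]
stapler [0.365 0.18  0.01 ]
ring [0.624 0.174 0.01 ]
ring [0.683 0.129 0.01 ]
book [0.702 0.079 0.01 ]
stand corner [ 0.507 -0.062  0.01 ]
stand c [0.516 0.07  0.01 ]
[0.22757143 0.50045063 0.19785367] to roll at z .16: [ 0.21792857 -0.71415063]
```

>>> {"name": "move_arm", "arguments": {
  "deltas": [
    [[0, 0, 0, 8], [0, 0, 0, 16], [0, 0, 0, 24], [0, 0, 0, 32], [0, 0, 0, 40]]
  ]
}}

```text
time: 0.6
ee_pos: [0.2276, 0.5005, 0.198]
tcp_rot: [-90.0, -0.0, -64.8]
wrist_force: [-0.3, 0.0, -0.2]
opening: 0.0856
```

>>> {"name": "move_arm", "arguments": {
  "deltas": [
    [[0, 0, 0, 8.5], [0, 0, 0, 17], [0, 0, 0, 25.5], [0, 0, 0, 25.55]]
  ]
}}

```text
time: 1.0
ee_pos: [0.2276, 0.5005, 0.1981]
tcp_rot: [-90.0, -0.0, -90.1]
wrist_force: [0.8, -0.8, -0.4]
opening: 0.0853
```

>>> {"name": "move_arm", "arguments": {
  "deltas": [
    [[0.048, 0, 0.014, 0], [0.095, 0, 0.029, 0], [0.143, 0, 0.043, 0], [0.19, 0, 0.058, 0], [0.238, 0, 0.072, 0]]
  ]
}}

```text
time: 1.5
ee_pos: [0.2997, 0.2609, 0.1983]
tcp_rot: [-90.0, 0.0, -89.7]
wrist_force: [2.1, -0.6, -0.7]
opening: 0.0853
```

>>> {"name": "move_arm", "arguments": {
  "deltas": [
    [[0.048, 0, 0.014, 0], [0.095, 0, 0.029, 0], [0.143, 0, 0.043, 0], [0.19, 0, 0.058, 0], [0.238, 0, 0.073, 0]]
  ]
}}

```text
time: 2.0
ee_pos: [0.3726, 0.0229, 0.1986]
tcp_rot: [-89.9, 0.0, -89.7]
wrist_force: [1.3, 1.1, -0.2]
opening: 0.0855
```

>>> {"name": "move_arm", "arguments": {
  "deltas": [
    [[0.048, 0, 0.014, 0], [0.095, 0, 0.029, 0], [0.143, 0, 0.043, 0], [0.19, 0, 0.058, 0], [0.238, 0, 0.073, 0]]
  ]
}}

```text
time: 2.5
ee_pos: [0.4455, -0.2151, 0.1984]
tcp_rot: [-90.0, -0.0, -89.7]
wrist_force: [1.8, 1.6, 0.3]
opening: 0.0854
```

Run:
```python
from meas import *
import pickle
c=camera("wrist"); pickle.dump(c,open("w1.pkl","wb")); cv2.imwrite("pics/w1.png",c["color"])
print(get_obs()["ee_pos"],get_obs()["tcp_rot"]); print(c["T"].round(3),c["fx"],c["cx"],c["cy"])
W=pts(c); 
top=W[(W[...,2]>.046)&(W[...,2]<.056)]; print(len(top),top.mean(0) if len(top) else 0)
Ti=np.linalg.inv(c["T"]); p=Ti@[.4455,-.2137,.05,1]; print("expect px",c["fx"]*p[0]/p[2]+c["cx"],c["fy"]*p[1]/p[2]+c["cy"])
```

```text
[ 0.44695416 -0.22044319  0.19647744] [-90.05890743  -0.10124761 -89.88421789]
[[ 1.     0.006 -0.     0.445]
 [ 0.005 -0.963 -0.268 -0.147]
 [-0.002  0.268 -0.963  0.373]
 [ 0.     0.     0.     1.   ]] 420.76374592588684 317.5432784055429 237.4681903043947
3514 [ 0.50879109 -0.262024    0.04866084]
expect px 318.47778173762646 208.5686784205695
```

View pics/w1.png

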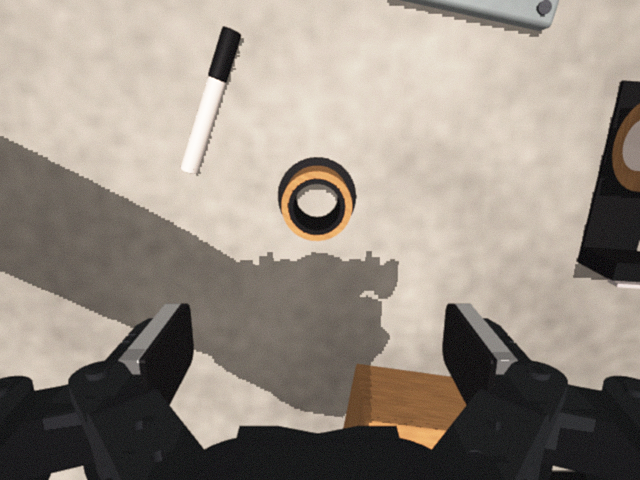

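The wrist view shows the roll's tan annulus centred near (317,203), with the bore open. The wooden box edge is near (350–450,365), so I'll check clearance and measure the annulus.

```bash
cat >> meas.py <<'E'
def ring(c,u,v,k,lo,hi,h):
    "outer ellipse of a coloured patch near (u,v) -> centre at height h, radius"
    m=cv2.inRange(cv2.cvtColor(c["color"],cv2.COLOR_BGR2HSV),lo,hi); s=np.zeros_like(m); s[v-k:v+k,u-k:u+k]=m[v-k:v+k,u-k:u+k]
    q=max(cv2.findContours(s,0,1)[0],key=cv2.contourArea)
    P=np.array([ray(c,*p,h) for p in q[:,0]]); return P,q
E
python3 - <<'E'
from meas import *
import pickle
c=pickle.load(open("w1.pkl","rb")); print(get_obs()["ee_pos"])
P,q=ring(c,317,203,50,(8,90,90),(25,255,255),.05)
# top annulus only: lower half (tape flank shows on the upper side)
(x,y),r=cv2.minEnclosingCircle(P[:,:2].astype(np.float32)); print("enclosing",x,y,r)
low=P[P[:,1]<y-.005]; print("fit r=28",fit(low,.028))
# bore from black/inner contour holes
W=pts(c); w=W[160:250,270:365].reshape(-1,3); t=w[(w[:,2]>.047)&(w[:,2]<.054)]; print("top pts",len(t),t[:,:2].mean(0),(t[:,:2].max(0)+t[:,:2].min(0))/2,np.ptp(t[:,:2],axis=0),t[:,2].mean())
b=W[350:430,345:450].reshape(-1,3); b=b[b[:,2]>.03]; print("box",np.nanmin(b,0),np.nanmax(b,0))
E
```

```text
[ 0.44695416 -0.22044319  0.19647744]
enclosing 0.44419628381729126 -0.20999303460121155 0.02985149621963501
fit r=28 (array([ 0.4438537 , -0.21104712]), np.float64(0.00021391318499330847))
top pts 1457 [ 0.4433304  -0.21184918] [ 0.44357866 -0.2124571 ] [0.05520385 0.05521931] 0.048323761705715694
box [ 0.45051589 -0.42906416  0.03001566] [ 0.56939397 -0.19786861  0.31225   ]
```

>>> {"name": "move_arm", "arguments": {
  "deltas": [
    [[0, 0, 0, 0], [0, 0, 0, 0], [0, 0, 0, 0]]
  ]
}}

```text
time: 2.85
ee_pos: [0.4453, -0.2119, 0.1988]
tcp_rot: [-90.0, -0.0, -89.8]
wrist_force: [-0.0, 1.2, -0.2]
opening: 0.0855
```

Run:
```python
from meas import *
c=camera("wrist"); print(get_obs()["ee_pos"],get_obs()["tcp_rot"])
W=pts(c); z=W[...,2]
t=W[(z>.046)&(z<.053)&(abs(W[...,0]-.445)<.04)&(abs(W[...,1]+.212)<.04)]; print("top pts",len(t),(t[:,:2].max(0)+t[:,:2].min(0))/2,np.ptp(t[:,:2],axis=0))
P,q=ring(c,317,203,50,(8,90,90),(25,255,255),.05); low=P[P[:,1]<P[:,1].mean()-.005]; print("fit",fit(low,.028))
m=(z>.03)&(z<.12)&(W[...,1]<-.25); b=W[m]; print("box",np.percentile(b,[1,99],axis=0).round(3), np.nanmin(b,0))
```

```text
[ 0.44537989 -0.21176162  0.19891282] [-8.99666403e+01 -1.08709788e-02 -8.98471411e+01]
top pts 2060 [ 0.44378684 -0.21267185] [0.05487331 0.05580787]
fit (array([ 0.44382284, -0.21106159]), np.float64(0.00027891322212922863))
box [[ 0.48  -0.408  0.03 ]
 [ 0.709 -0.258  0.084]] [ 0.47722293 -0.42480642  0.03001263]
```

>>> {"name": "move_arm", "arguments": {
  "deltas": [
    [[0.0007, 0.04, -0.0009, 0], [0.0007, 0.08, -0.0009, 0], [0.0007, 0.12, -0.0009, 0], [0.0007, 0.155, -0.0009, 0], [0.0007, 0.17, -0.0009, 0]]
  ]
}}

```text
time: 3.4
ee_pos: [0.4431, -0.2118, 0.0258]
tcp_rot: [-90.2, 0.1, -89.9]
wrist_force: [-0.1, -0.4, -0.1]
opening: 0.0855
```

>>> {"name": "move_arm", "arguments": {
  "deltas": [
    [[0, 0.005, 0, 0], [0, 0.01, 0, 0], [0, 0.016, 0, 0], [0, 0.016, 0, 0], [0, 0.016, 0, 0]]
  ]
}}

```text
time: 3.9
ee_pos: [0.445, -0.2137, 0.0132]
tcp_rot: [-89.9, -0.0, -90.0]
wrist_force: [-0.1, 0.4, -0.2]
opening: 0.0852
```

>>> {"name": "move_arm", "arguments": {
  "deltas": [
    [[0, 0, 0, 0], [0, 0, 0, 0], [0, 0, 0, 0], [0, 0, 0, 0], [0, 0, 0, 0]]
  ],
  "claw": 0.045,
  "newtons": 40
}}

```text
time: 4.4
ee_pos: [0.4458, -0.2142, 0.015]
tcp_rot: [-89.8, -0.1, -90.0]
wrist_force: [-1.6, 1.1, 15.8]
opening: 0.0456
```

>>> {"name": "move_arm", "arguments": {
  "deltas": [
    [[0, 0, 0, 0], [0, 0, 0, 0], [0, 0, 0, 0], [0, 0, 0, 0], [0, 0, 0, 0]]
  ]
}}

```text
time: 4.9
ee_pos: [0.4458, -0.2142, 0.015]
tcp_rot: [-89.8, -0.1, -90.0]
wrist_force: [-1.0, 1.1, 16.8]
opening: 0.0449
```

Run:
```python
from meas import *
a=camera("wrist")["color"]; s=camera("scene")["color"][180:300,120:280]; d=camera("side")["color"][270:420,290:450]
o=np.zeros((600,800,3),np.uint8); w=cv2.resize(a,(400,300)); o[:300,:400]=w
o[:300,400:]=cv2.resize(s,(400,300)); o[300:,:320]=cv2.resize(d,(320,300)); cv2.imwrite("pics/g1.png",o); print(get_obs())
```

```text
{'time': 5.05, 'q': array([-2.56545377e+01, -2.31664976e+00, -1.76851529e+01,  7.44132532e+01,
       -6.08459118e-03,  6.43545682e+01]), 'qd': array([ 0.0197476 ,  0.04470685, -0.05587197, -0.01490506,  0.02186947,
       -0.0025779 ]), 'joint_efforts': array([-8.12543021e-02, -3.62662768e+01,  3.94400847e+01, -1.28403615e+00,
        1.01681224e-01, -2.73917714e-02]), 'ee_pos': array([ 0.44582328, -0.21416218,  0.01497358]), 'tcp_rot': array([-89.80588875,  -0.09994102, -90.00928683]), 'wrist_force': array([-1.5477857 ,  0.45049904, 15.83739527]), 'torque': array([ 0.258057  ,  0.80687632, -0.03827947]), 'opening': 0.04524551083593786}
```

View pics/g1.png

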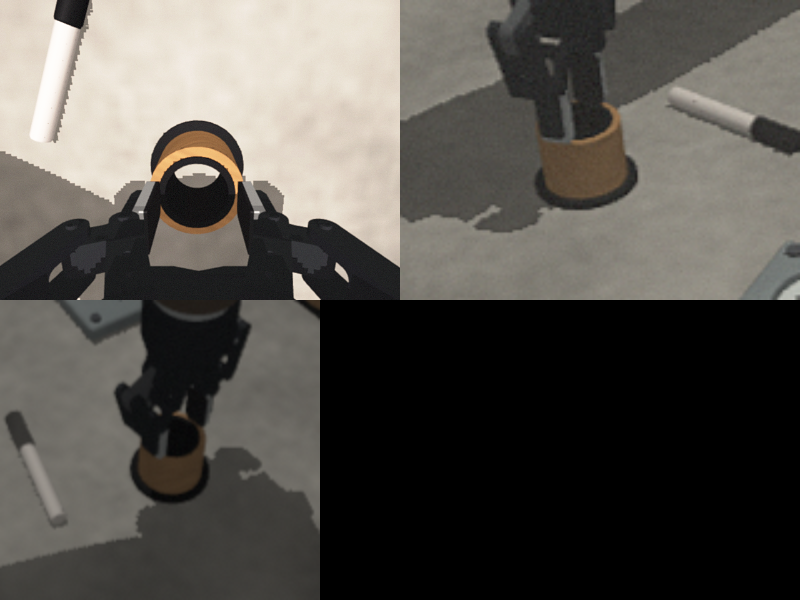

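The fingers seem to stop at the roll's near top edge (full-scene pixel about (187,235)) instead of straddling it. I'll check heights by depth.

Run:
```python
from meas import *
c=camera("scene"); W=pts(c)
for u in (182,186,189,198): 
    print(u,[(v,*W[v,u].round(3),c["color"][v,u].tolist()) for v in range(208,256,4)])
w=camera("wrist"); V=pts(w); z=V[...,2]
for v in (300,320,340): print(v,[(u,*V[v,u].round(3)) for u in range(200,440,12)])
```

```text
182 [(208, np.float64(0.481), np.float64(-0.205), np.float64(0.107), [48, 46, 47]), (212, np.float64(0.482), np.float64(-0.205), np.float64(0.1), [51, 45, 47]), (216, np.float64(0.483), np.float64(-0.206), np.float64(0.093), [35, 31, 31]), (220, np.float64(0.479), np.float64(-0.209), np.float64(0.084), [38, 36, 38]), (224, np.float64(0.481), np.float64(-0.209), np.float64(0.077), [37, 38, 39]), (228, np.float64(0.484), np.float64(-0.208), np.float64(0.072), [39, 41, 41]), (232, np.float64(0.482), np.float64(-0.211), np.float64(0.063), [47, 46, 48]), (236, np.float64(0.476), np.float64(-0.215), np.float64(0.051), [90, 90, 88]), (240, np.float64(0.474), np.float64(-0.218), np.float64(0.041), [53, 74, 87]), (244, np.float64(0.474), np.float64(-0.219), np.float64(0.032), [57, 73, 93]), (248, np.float64(0.473), np.float64(-0.22), np.float64(0.024), [51, 74, 89]), (252, np.float64(0.472), np.float64(-0.222), np.float64(0.015), [56, 71, 87])]
186 [(208, np.float64(0.471), np.float64(-0.203), np.float64(0.102), [37, 37, 35]), (212, np.float64(0.473), np.float64(-0.203), np.float64(0.096), [3
[... 5911 characters left out ...]
oat64(0.442), np.float64(-0.231), np.float64(0.038)), (320, np.float64(0.446), np.float64(-0.232), np.float64(0.036)), (332, np.float64(0.451), np.float64(-0.229), np.float64(0.041)), (344, np.float64(0.456), np.float64(-0.228), np.float64(0.044)), (356, np.float64(0.46), np.float64(-0.225), np.float64(0.048)), (368, np.float64(0.464), np.float64(-0.226), np.float64(0.047)), (380, np.float64(0.468), np.float64(-0.222), np.float64(0.054)), (392, np.float64(0.468), np.float64(-0.21), np.float64(0.076)), (404, np.float64(0.469), np.float64(-0.204), np.float64(0.086)), (416, np.float64(0.472), np.float64(-0.204), np.float64(0.086)), (428, np.float64(0.474), np.float64(-0.202), np.float64(0.09))]
```

Run:
```python
from meas import *
import pickle
c=pickle.load(open("w1.pkl","rb")); W=pts(c)
def prof(W,reg,tz):
    b=W[reg]; b=b[(b[:,2]>.1)]; print(len(b), "lowest rel TCP", (np.percentile(b[:,2],[0,1,3])-tz).round(4), b[b[:,2]<np.percentile(b[:,2],2)].mean(0).round(4))
m=np.zeros(W.shape[:2],bool); m[290:420,100:200]=1; prof(W,m,.1965)
m[:]=0; m[290:420,440:530]=1; prof(W,m,.1965)
# same at present grip from wrist
```

```text
8094 lowest rel TCP [0.0464 0.0486 0.0509] [ 0.4023 -0.2152  0.245 ]
7741 lowest rel TCP [0.0461 0.0483 0.0507] [ 0.488  -0.215   0.2448]
```

Measured by depth, the open fingertips sit about 46 mm behind the reported TCP (about 35 mm at 45 mm opening), not about 13 mm. So the pads closed on top of the roll. I'll lift, reopen, and check where the roll and box are now.

>>> {"name": "move_arm", "arguments": {
  "deltas": [
    [[0, -0.006, 0, 0], [0, -0.012, 0, 0], [0, -0.02, 0, 0], [0, -0.05, 0, 0], [0, -0.08, 0, 0]]
  ]
}}

```text
time: 5.65
ee_pos: [0.444, -0.2132, 0.0931]
tcp_rot: [-90.1, 0.0, -90.0]
wrist_force: [0.5, -0.6, 1.0]
opening: 0.0451
```

>>> {"name": "move_arm", "arguments": {
  "deltas": [
    [[0, -0.03, 0, 0], [0, -0.06, 0, 0], [0, -0.06, 0, 0], [0, -0.06, 0, 0], [0, -0.06, 0, 0]]
  ],
  "claw": 0.0854
}}

```text
time: 6.15
ee_pos: [0.4442, -0.2133, 0.1516]
tcp_rot: [-90.1, 0.0, -90.0]
wrist_force: [0.2, -0.4, -0.3]
opening: 0.0857
```

Run:
```python
from meas import *
import pickle
c=camera("wrist"); o=get_obs(); print(o["ee_pos"],o["tcp_rot"],o["opening"])
W=pts(c); z=W[...,2]
t=W[(z>.046)&(z<.053)&(abs(W[...,0]-.445)<.04)&(abs(W[...,1]+.212)<.04)]; print("top pts",len(t),(t[:,:2].max(0)+t[:,:2].min(0))/2,np.ptp(t[:,:2],axis=0),t[:,2].std())
b=W[290:420,90:540].reshape(-1,3); b=b[b[:,2]>.11]
for s in (-1,1):
    q=b[s*(b[:,0]-.445)>0]; k=q[q[:,2]<np.percentile(q[:,2],3)]; print("tip",(k.mean(0)-o["ee_pos"]).round(4),q[:,2].min()-o["ee_pos"][2])
c=camera("scene"); W=pts(c); P=near(W,193,240,34); Q=P[(P[:,2]>.012)&(P[:,2]<.045)]; print("scene",fit(Q,.028))
B=W[200:285,0:95].reshape(-1,3); B=B[(B[:,2]>.03)&(B[:,0]<.7)]; print("box",np.percentile(B,[1,99],axis=0).round(3))
```

```text
[ 0.44406758 -0.21328139  0.15134773] [-9.00963332e+01  4.42443981e-02 -9.00033952e+01] 0.08559554185990013
top pts 2796 [ 0.4440243 -0.2126401] [0.05551104 0.05576081] 0.0011033170070700558
tip [-0.0432  0.0008  0.0477] 0.04425264024523409
tip [0.0429 0.0007 0.0473] 0.04434772260467873
scene (array([ 0.44632618, -0.21393839]), np.float64(0.0010256109672053086))
box [[ 0.483 -0.469  0.031]
 [ 0.585 -0.383  0.086]]
```

>>> {"name": "move_arm", "arguments": {
  "deltas": [
    [[0, 0.045, 0, 0], [0, 0.09, 0, 0], [0, 0.13, 0, 0], [0, 0.15, 0, 0], [0, 0.16, 0, 0]]
  ]
}}

```text
time: 6.75
ee_pos: [0.4427, -0.2126, -0.0105]
tcp_rot: [-90.2, 0.1, -90.0]
wrist_force: [0.3, -0.6, 1.1]
opening: 0.0855
```

>>> {"name": "move_arm", "arguments": {
  "deltas": [
    [[0, 0.005, 0, 0], [0, 0.01, 0, 0], [0, 0.015, 0, 0], [0, 0.015, 0, 0], [0, 0.015, 0, 0]]
  ]
}}

```text
time: 7.25
ee_pos: [0.4449, -0.2137, -0.022]
tcp_rot: [-90.0, -0.0, -90.0]
wrist_force: [0.1, 0.1, 0.1]
opening: 0.0853
```

>>> {"name": "move_arm", "arguments": {
  "deltas": [
    [[0, 0, 0, 0], [0, 0, 0, 0], [0, 0, 0, 0], [0, 0, 0, 0], [0, 0, 0, 0]]
  ],
  "claw": 0.05,
  "newtons": 40
}}

```text
time: 7.75
ee_pos: [0.4448, -0.2137, -0.0219]
tcp_rot: [-90.0, -0.0, -90.0]
wrist_force: [-1.7, 1.1, 5.6]
opening: 0.0559
```

>>> {"name": "move_arm", "arguments": {
  "deltas": [
    [[0, 0, 0, 0], [0, 0, 0, 0]]
  ]
}}

```text
time: 7.95
ee_pos: [0.4448, -0.2137, -0.0219]
tcp_rot: [-90.0, -0.0, -90.0]
wrist_force: [-1.9, 0.4, 6.2]
opening: 0.0556
```

Gripped at 56 mm. I'll lift it, then measure how the roll sits in the hand.

>>> {"name": "move_arm", "arguments": {
  "deltas": [
    [[0, -0.01, 0, 0], [0, -0.04, 0, 0], [0, -0.08, 0, 0], [0, -0.12, 0, 0], [0, -0.14, 0, 0]]
  ]
}}

```text
time: 8.45
ee_pos: [0.4455, -0.2139, 0.1216]
tcp_rot: [-89.8, -0.1, -90.0]
wrist_force: [0.5, 0.3, -1.4]
opening: 0.0555
```

>>> {"name": "move_arm", "arguments": {
  "deltas": [
    [[-0.035, 0, 0.025, 0], [-0.07, 0, 0.05, 0], [-0.1, 0, 0.07, 0], [-0.12, 0, 0.08, 0], [-0.12, 0, 0.08, 0]]
  ]
}}

```text
time: 8.95
ee_pos: [0.5254, -0.0913, 0.1175]
tcp_rot: [-90.0, 0.0, -89.8]
wrist_force: [0.3, -0.9, -0.9]
opening: 0.0554
```

>>> {"name": "move_arm", "arguments": {
  "deltas": [
    [[0, 0, 0, 0], [0, 0, 0, 0], [0, 0, 0, 0]]
  ]
}}

```text
time: 9.25
ee_pos: [0.5242, -0.0944, 0.1177]
tcp_rot: [-90.0, -0.0, -90.1]
wrist_force: [-0.1, -0.5, -1.5]
opening: 0.0561
```

Run:
```python
from meas import *
import pickle
c=camera("wrist"); o=get_obs(); e=o["ee_pos"]; print(e,o["tcp_rot"],o["opening"],o["wrist_force"]); pickle.dump((c,o),open("w2.pkl","wb"))
s=camera("scene"); pickle.dump((s,o),open("s2.pkl","wb"))
W=pts(c); P=W.reshape(-1,3); Q=P[(abs(P[:,0]-e[0])<.04)&(abs(P[:,1]-e[1])<.04)&(P[:,2]>e[2]+.0)&(P[:,2]<e[2]+.08)]
h,b=np.histogram(Q[:,2]-e[2],16,(0,.08)); print(list(zip(b.round(3),h)))
V=pts(s); P=V.reshape(-1,3); d=P-e; Q=P[(np.hypot(d[:,0],d[:,1])<.05)&(d[:,2]>0.0)&(d[:,2]<.09)]
h,b=np.histogram(Q[:,2]-e[2],18,(0,.09)); print(list(zip(b.round(3),h)))
# both stand views
print("spindle scene",fit((lambda p:p[(p[:,2]>.04)&(p[:,2]<.058)])(near(V,293,290,26)),.0168))
cv2.imwrite("pics/m2.png",np.hstack([cv2.resize(c["color"],(400,300)),cv2.resize(s["color"][150:360,130:410],(400,300))]))
```

```text
[ 0.52423006 -0.09433148  0.1176533 ] [-8.99919098e+01 -6.97120818e-03 -9.00775088e+01] 0.05559683651015002 [ 0.22699461 -0.46275958 -0.79523171]
[(np.float64(0.0), np.int64(0)), (np.float64(0.005), np.int64(0)), (np.float64(0.01), np.int64(0)), (np.float64(0.015), np.int64(3)), (np.float64(0.02), np.int64(3551)), (np.float64(0.025), np.int64(2582)), (np.float64(0.03), np.int64(1147)), (np.float64(0.035), np.int64(1350)), (np.float64(0.04), np.int64(1805)), (np.float64(0.045), np.int64(2049)), (np.float64(0.05), np.int64(2325)), (np.float64(0.055), np.int64(2638)), (np.float64(0.06), np.int64(2978)), (np.float64(0.065), np.int64(11084)), (np.float64(0.07), np.int64(7088)), (np.float64(0.075), np.int64(535))]
[(np.float64(0.0), np.int64(0)), (np.float64(0.005), np.int64(0)), (np.float64(0.01), np.int64(0)), (np.float64(0.015), np.int64(0)), (np.float64(0.02), np.int64(204)), (np.float64(0.025), np.int64(281)), (np.float64(0.03), np.int64(91)), (np.float64(0.035), np.int64(112)), (np.float64(0.04), np.int64(107)), (np.float64(0.045), np.int64(137)), (np.float64(0.05), np.int64(133)), (np.float64(0.055), np.int64(169)), (np.float64(0.06), np.int64(169)), (np.float64(0.065), np.int64(277)), (np.float64(0.07), np.int64(179)), (np.float64(0.075), np.int64(41)), (np.float64(0.08), np.int64(74)), (np.float64(0.085), np.int64(84))]
spindle scene (array([ 0.57515683, -0.00289521]), np.float64(0.00048251459937756827))
```

View pics/m2.png

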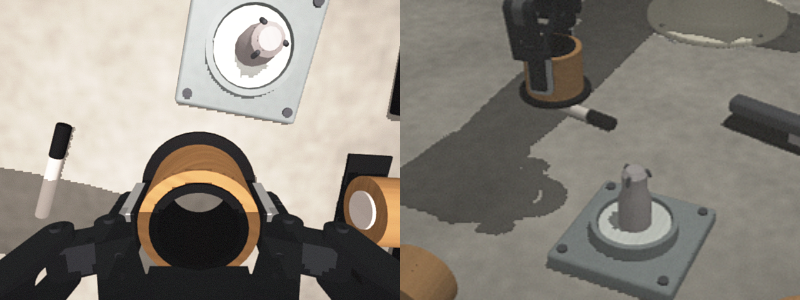

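The wrist picture (left) shows the roll held square, with the stand ahead and its rim near (251,45). The scene crop (right) shows the roll hanging level beyond the stand. I'll measure the roll against the spindle in the same cameras.

Run:
```python
from meas import *
import pickle
c,o=pickle.load(open("w2.pkl","rb")); s,_=pickle.load(open("s2.pkl","rb")); e=o["ee_pos"]
d=camera("side")
for n,cam in (("scene",s),("side",d)):
    V=pts(cam); P=V.reshape(-1,3); g=cam["color"].reshape(-1,3).astype(int); tan=(g[:,2]-g[:,0]>25)
    D=P-e; Q=P[tan&(np.hypot(D[:,0],D[:,1])<.05)&(D[:,2]>.03)&(D[:,2]<.064)]
    f=fit(Q,.028); print(n,"roll",len(Q),f[0],f[1],"rel tcp",f[0]-e[:2])
    S=P[(np.hypot(P[:,0]-.575,P[:,1]+.002)<.03)&(P[:,2]>.038)&(P[:,2]<.058)]; f2=fit(S,.0168); print("  spindle",len(S),f2[0],f2[1]," diff",f2[0]-f[0])
    # rim outer side: r 44, z .02-.033
    S=P[(abs(np.hypot(P[:,0]-.575,P[:,1]+.002)-.044)<.006)&(P[:,2]>.0195)&(P[:,2]<.031)]; f3=fit(S,.044); print("  rim",len(S),f3[0],f3[1])
W=pts(c); P=W.reshape(-1,3); D=P-e; g=c["color"].reshape(-1,3).astype(int)
t=P[(abs(D[:,2]-.0712)<.003)&(np.hypot(D[:,0],D[:,1])<.04)&(g[:,2]-g[:,0]>25)]; print("wrist roll top",len(t),((t[:,:2].max(0)+t[:,:2].min(0))/2)-e[:2],np.ptp(t[:,:2],axis=0))
S=P[(np.hypot(P[:,0]-.575,P[:,1]+.002)<.03)&(P[:,2]>.04)&(P[:,2]<.058)]; print("wrist spindle",len(S),fit(S,.0168))
# white plate disc by colour, z=.030
m=cv2.inRange(c["color"],(205,205,205),(255,255,255)); 
R=P[(P[:,2]>.031)&(P[:,2]<.037)&(np.hypot(P[:,0]-.575,P[:,1]+.002)<.05)&(np.hypot(P[:,0]-.575,P[:,1]+.002)>.034)]; print("wrist rim top pts fit r41",len(R),fit(R,.041))
```

```text
scene roll 505 [ 0.52517544 -0.09482501] 0.00047434214512603184 rel tcp [ 0.00094538 -0.00049353]
  spindle 262 [ 0.57513211 -0.00289218] 0.000492208448508679  diff [0.04995667 0.09193284]
  rim 415 [ 0.57526965 -0.002588  ] 0.0005122954465650309
side roll 306 [ 0.5238884  -0.09202051] 0.0007608343339721799 rel tcp [-0.00034166  0.00231097]
  spindle 67 [ 0.57395547 -0.00071582] 0.0008757549051801213  diff [0.05006707 0.09130469]
  rim 209 [ 0.57412898 -0.00103738] 0.0012072976969373095
wrist roll top 6680 [-0.00038971  0.00457205] [0.05599228 0.04900992]
wrist spindle 290 (array([ 0.57407373, -0.00164578]), np.float64(0.00010910803145045694))
wrist rim top pts fit r41 4698 (array([ 0.57358605, -0.00217942]), np.float64(0.0015535949786917441))
```

>>> {"name": "move_arm", "arguments": {
  "deltas": [
    [[-0.03, 0, 0.016, 0], [-0.06, 0, 0.033, 0], [-0.08, 0, 0.044, 0], [-0.0917, 0, 0.05, 0], [-0.0917, 0, 0.05, 0]]
  ]
}}

```text
time: 9.9
ee_pos: [0.5748, -0.001, 0.1172]
tcp_rot: [-90.0, 0.0, -89.9]
wrist_force: [-0.5, 0.6, -1.2]
opening: 0.0556
```

>>> {"name": "move_arm", "arguments": {
  "deltas": [
    [[0, 0.01, 0, 0], [0, 0.02, 0, 0], [0, 0.03, 0, 0], [0, 0.03, 0, 0], [0, 0.03, 0, 0]]
  ]
}}

```text
time: 10.4
ee_pos: [0.5742, -0.0022, 0.0871]
tcp_rot: [-90.0, -0.0, -90.0]
wrist_force: [0.6, -0.4, -0.4]
opening: 0.0556
```

```bash
cat > rel.py <<'E'
from meas import *
o=get_obs(); e=o["ee_pos"]; print(e,o["tcp_rot"],o["wrist_force"])
for n in ("scene","side"):
    cam=camera(n); V=pts(cam); P=V.reshape(-1,3); g=cam["color"].reshape(-1,3).astype(int); tan=(g[:,2]-g[:,0]>25)
    D=P-e; Q=P[tan&(np.hypot(D[:,0],D[:,1])<.05)&(D[:,2]>.03)&(D[:,2]<.064)]
    f=fit(Q,.028); print(n,"roll",len(Q),f[0],f[1])
    S=P[(np.hypot(P[:,0]-.575,P[:,1]+.002)<.03)&(P[:,2]>.038)&(P[:,2]<.058)]; f2=fit(S,.0168); print("  spindle",len(S),f2[0],f2[1]," diff mm",(f2[0]-f[0])*1e3)
E
python3 rel.py
```

```text
[ 0.57415426 -0.00220224  0.08713646] [-9.00422314e+01 -2.47665431e-03 -9.00352824e+01] [ 0.59595877 -0.40518711 -0.4465482 ]
scene roll 481 [ 0.57503855 -0.00260705] 0.0003778264603236728
  spindle 264 [ 0.57495859 -0.00297664] 0.00045121228679398037  diff mm [-0.07995793 -0.36958681]
side roll 277 [5.73709638e-01 2.30299847e-04] 0.0009464659521774346
  spindle 120 [5.73908219e-01 5.64697745e-05] 0.0008034056896592794  diff mm [ 0.19858101 -0.17383007]
```

>>> {"name": "move_arm", "arguments": {
  "deltas": [
    [[0.0003, 0.01, 0, 0], [0.0003, 0.02, 0, 0], [0.0003, 0.03, 0, 0], [0.0003, 0.04, 0, 0], [0.0003, 0.045, 0, 0]]
  ]
}}

```text
time: 11.0
ee_pos: [0.5739, -0.0021, 0.0408]
tcp_rot: [-90.1, -0.0, -90.0]
wrist_force: [-0.0, 0.0, -1.2]
opening: 0.0556
```

>>> {"name": "move_arm", "arguments": {
  "deltas": [
    [[0, 0.008, 0, 0], [0, 0.016, 0, 0], [0, 0.024, 0, 0], [0, 0.028, 0, 0], [0, 0.03, 0, 0]]
  ]
}}

```text
time: 11.5
ee_pos: [0.5743, -0.0021, 0.0119]
tcp_rot: [-90.0, -0.0, -90.0]
wrist_force: [-0.3, -0.9, -0.6]
opening: 0.0556
```

>>> {"name": "move_arm", "arguments": {
  "deltas": [
    [[0, 0.001, 0, 0], [0, 0.002, 0, 0], [0, 0.003, 0, 0], [0, 0.0035, 0, 0], [0, 0.0035, 0, 0]]
  ]
}}

```text
time: 12.0
ee_pos: [0.5746, -0.0021, 0.0091]
tcp_rot: [-90.0, 0.0, -90.0]
wrist_force: [-0.5, -0.4, -1.5]
opening: 0.0554
```

>>> {"name": "move_arm", "arguments": {
  "deltas": [
    [[0, 0, 0, 0], [0, 0, 0, 0], [0, 0, 0, 0], [0, 0, 0, 0], [0, 0, 0, 0]]
  ],
  "claw": 0.0854
}}

```text
time: 12.5
ee_pos: [0.5746, -0.0021, 0.009]
tcp_rot: [-90.0, -0.0, -90.0]
wrist_force: [0.3, -0.8, -1.0]
opening: 0.0856
```

>>> {"name": "move_arm", "arguments": {
  "deltas": [
    [[0, -0.02, 0, 0], [0, -0.05, 0, 0], [0, -0.08, 0, 0], [0, -0.11, 0, 0], [0, -0.13, 0, 0]]
  ]
}}

```text
time: 13.0
ee_pos: [0.5751, -0.0021, 0.1414]
tcp_rot: [-89.9, -0.0, -90.0]
wrist_force: [-0.4, -0.9, 0.2]
opening: 0.085
```

>>> {"name": "move_arm", "arguments": {
  "deltas": [
    [[-0.045, 0, 0, 0], [-0.09, 0, -0.01, 0], [-0.135, 0, -0.015, 0], [-0.18, 0, -0.02, 0], [-0.2, 0, -0.026, 0]]
  ]
}}

```text
time: 13.5
ee_pos: [0.548, 0.2011, 0.1388]
tcp_rot: [-90.0, 0.0, -89.9]
wrist_force: [-0.4, -0.4, -0.1]
opening: 0.0855
```

>>> {"name": "move_arm", "arguments": {
  "deltas": [
    [[-0.034, 0, 0, 0], [-0.034, 0, 0, 0], [-0.034, 0, 0, 0], [-0.034, 0, 0, 0]]
  ]
}}

```text
time: 13.9
ee_pos: [0.5487, 0.2312, 0.139]
tcp_rot: [-90.0, -0.0, -90.0]
wrist_force: [0.2, -0.5, -1.1]
opening: 0.0856
```

Run:
```python
from meas import *
import pickle
o=get_obs(); e=o["ee_pos"]; print(e,o["tcp_rot"],o["wrist_force"])
C={n:camera(n) for n in("scene","side","wrist")}
for n,cam in C.items():
    P=pts(cam).reshape(-1,3); g=cam["color"].reshape(-1,3).astype(int); tan=(g[:,2]-g[:,0]>25)
    r=np.hypot(P[:,0]-.575,P[:,1]+.002)
    T=P[tan&(r<.035)]; print(n,"roll pts",len(T),"z99,z max",np.percentile(T[:,2],[90,99]).round(4), "fit",fit(T[(T[:,2]>.045)&(T[:,2]<.075)],.028) if len(T)>50 else "")
    S=P[(r<.0165)&(P[:,2]>.082)]; print("  spindle head",len(S),S.mean(0) if len(S) else 0)
    r=np.hypot(P[:,0]-.5475,P[:,1]-.2335)
    for lo,hi,R in((.004,.02,.024),(.03,.052,.013)):
        Q=P[(r<R*1.7)&(P[:,2]>lo)&(P[:,2]<hi)]; print("  cap",R,len(Q),*fit(Q,R))
    t=P[(r<.02)&(P[:,2]>.053)&(P[:,2]<.06)]; print("  knob top",len(t),t.mean(0) if len(t) else 0)
s=C["scene"]["color"][230:360,220:390]; cv2.imwrite("pics/m3.png",np.hstack([cv2.resize(C["wrist"]["color"],(400,300)),cv2.resize(s,(392,300))]))
```

```text
[0.54865995 0.2311858  0.13900596] [-9.00027418e+01 -1.54958022e-02 -9.00317616e+01] [ 0.16324564 -0.47964141 -1.09986247]
scene roll pts 1205 z99,z max [0.0775 0.079 ] fit (array([ 0.57538696, -0.00250235]), np.float64(0.0004178265851892179))
  spindle head 264 [ 0.58028013 -0.00094268  0.09065783]
  cap 0.024 306 [0.54844226 0.23271678] 0.0004676503018826491
  cap 0.013 259 [0.54887585 0.2327652 ] 0.0005189267554551111
  knob top 203 [0.5505918  0.23228053 0.05516927]
side roll pts 543 z99,z max [0.0781 0.0804] fit (array([5.73814966e-01, 2.51400033e-04]), np.float64(0.0008981141644877396))
  spindle head 131 [ 0.57013165 -0.00395326  0.09096449]
  cap 0.024 120 [0.54693754 0.23501695] 0.0009852590340827944
  cap 0.013 102 [0.5465576  0.23464621] 0.0012525996453223122
  knob top 70 [0.54582494 0.23302772 0.05551621]Traceback (most recent call last):
  File "<stdin>", line 8, in <module>
    return _quantile_unchecked(
        a, q, axis, out, overwrite_input, method, keepdims, weights)
    return _ureduce(a,
                    func=_quantile_ureduce_func,
    ...<5 lines>...
                    overwrite_input=overwrite_input,
                    method=method)
    r = func(a, **kwargs)
    result = _quantile(arr,
                       quantiles=q,
    ...<2 lines>...
                       out=out,
                       weights=wgt)
    slices_having_nans = np.isnan(arr[-1, ...])
                                  ~~~^^^^^^^^^
IndexError: index -1 is out of bounds for axis 0 with size 0
```

Run:
```python
from meas import *
o=get_obs(); e=o["ee_pos"]
c=camera("wrist"); s=camera("scene")["color"][230:360,220:390]
P=pts(c).reshape(-1,3); r=np.hypot(P[:,0]-.5475,P[:,1]-.2335)
t=P[(r<.025)&(P[:,2]>.052)&(P[:,2]<.06)]; print("knob top",len(t),(t.max(0)+t.min(0))/2,np.ptp(t,axis=0))
t=P[(r<.035)&(P[:,2]>.02)&(P[:,2]<.028)]; print("shoulder",len(t),(t.max(0)+t.min(0))/2,np.ptp(t,axis=0))
for lo,hi,R in((.004,.02,.024),(.03,.05,.013)):
    Q=P[(r<R*1.7)&(P[:,2]>lo)&(P[:,2]<hi)]; print("cap",R,len(Q),*fit(Q,R))
cv2.imwrite("pics/m3.png",np.hstack([cv2.resize(c["color"],(400,300)),cv2.resize(s,(392,300))]))
```

```text
knob top 1295 [0.54723931 0.23419809 0.05443031] [0.02556754 0.0263925  0.00480282]
shoulder 1970 [0.54737734 0.23397519 0.02403194] [0.04752285 0.04745091 0.00781861]
cap 0.024 157 [0.54724227 0.23383449] 5.006949608198086e-05
cap 0.013 217 [0.54730613 0.23419318] 0.0003141718320683086
```

View pics/m3.png

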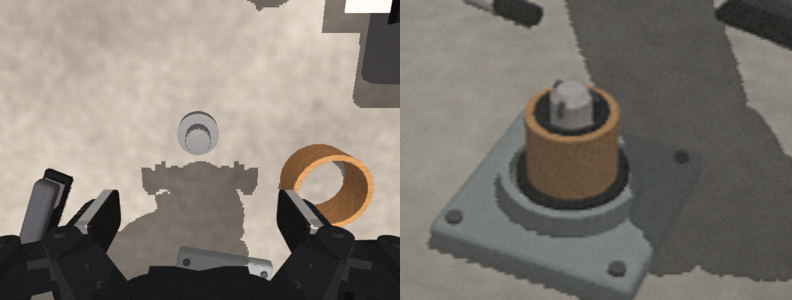

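The left view shows the cap at (198,132), free of the big ring at (327,185). The right view shows the roll flat inside the rim with the spindle head through its bore. Now I grasp the cap.

>>> {"name": "move_arm", "arguments": {
  "deltas": [
    [[-0.0023, 0.02, -0.0013, 0], [-0.0023, 0.05, -0.0013, 0], [-0.0023, 0.08, -0.0013, 0], [-0.0023, 0.105, -0.0013, 0], [-0.0023, 0.115, -0.0013, 0]]
  ],
  "claw": 0.06
}}

```text
time: 14.65
ee_pos: [0.546, 0.2332, 0.0213]
tcp_rot: [-90.2, -0.1, -90.0]
wrist_force: [1.0, -0.2, 0.9]
opening: 0.0601
```

>>> {"name": "move_arm", "arguments": {
  "deltas": [
    [[0, 0.008, 0, 0], [0, 0.016, 0, 0], [0, 0.023, 0, 0], [0, 0.028, 0, 0], [0, 0.028, 0, 0]]
  ]
}}

```text
time: 15.15
ee_pos: [0.5471, 0.2341, -0.0044]
tcp_rot: [-90.0, -0.0, -90.0]
wrist_force: [-0.4, 0.2, -0.2]
opening: 0.0599
```

>>> {"name": "move_arm", "arguments": {
  "deltas": [
    [[0, 0, 0, 0], [0, 0, 0, 0], [0, 0, 0, 0], [0, 0, 0, 0], [0, 0, 0, 0]]
  ],
  "claw": 0.015,
  "newtons": 80
}}

```text
time: 15.65
ee_pos: [0.5478, 0.2344, -0.0033]
tcp_rot: [-89.9, 0.0, -90.0]
wrist_force: [-0.2, -0.9, 5.8]
opening: 0.0236
```

>>> {"name": "move_arm", "arguments": {
  "deltas": [
    [[0, 0, 0, 0], [0, 0, 0, 0]]
  ]
}}

```text
time: 15.85
ee_pos: [0.5478, 0.2344, -0.0033]
tcp_rot: [-89.9, 0.0, -90.0]
wrist_force: [-0.1, 0.8, 5.1]
opening: 0.0239
```

>>> {"name": "move_arm", "arguments": {
  "deltas": [
    [[0, -0.01, 0, 0], [0, -0.04, 0, 0], [0, -0.08, 0, 0], [0, -0.11, 0, 0], [0, -0.13, 0, 0]]
  ]
}}

```text
time: 16.35
ee_pos: [0.5477, 0.2344, 0.129]
tcp_rot: [-89.9, 0.1, -90.0]
wrist_force: [-0.0, 1.0, -1.7]
opening: 0.0238
```

>>> {"name": "move_arm", "arguments": {
  "deltas": [
    [[0.045, 0, 0.005, 0], [0.09, 0, 0.01, 0], [0.12, 0, 0.013, 0], [0.135, 0, 0.015, 0], [0.135, 0, 0.015, 0]]
  ]
}}

```text
time: 16.85
ee_pos: [0.5624, 0.0977, 0.1262]
tcp_rot: [-90.0, -0.0, -90.1]
wrist_force: [0.2, -0.1, -1.4]
opening: 0.0238
```

>>> {"name": "move_arm", "arguments": {
  "deltas": [
    [[0, 0, 0, 0], [0, 0, 0, 0], [0, 0, 0, 0]]
  ]
}}

```text
time: 17.15
ee_pos: [0.5621, 0.1003, 0.1259]
tcp_rot: [-90.0, 0.0, -89.9]
wrist_force: [-0.3, -0.8, -1.3]
opening: 0.0238
```

```bash
cat > relcap.py <<'E'
from meas import *
import sys
o=get_obs(); e=o["ee_pos"]; print(e,o["tcp_rot"],o["wrist_force"],o["opening"])
C={n:camera(n) for n in("scene","side","wrist")}; im=[]
for n in ("scene","side"):
    cam=C[n]; P=pts(cam).reshape(-1,3); g=cam["color"].reshape(-1,3).astype(int); tan=(g[:,2]-g[:,0]>25)
    r=np.hypot(P[:,0]-.575,P[:,1]+.002)
    T=P[tan&(r<.04)&(P[:,2]>.045)&(P[:,2]<.075)]; f2=fit(T,.028)
    D=P-e; Q=P[(np.hypot(D[:,0],D[:,1])<.04)&(D[:,2]>.006)&(D[:,2]<.022)]; f=fit(Q,.024)
    h=P[(np.hypot(D[:,0],D[:,1])<.027)&(D[:,2]>-.02)&(D[:,2]<.03)][:,2]-e[2]
    print(n,"cap",len(Q),f[0],f[1],"low z rel",np.percentile(h,[1,5]).round(4),"roll",len(T),f2[0],f2[1],"diff mm",(f2[0]-f[0])*1e3)
    Ti=np.linalg.inv(cam["T"]); p=Ti@[*(e+[0,0,.03]),1]; u=int(cam["fx"]*p[0]/p[2]+cam["cx"]); v=int(cam["fy"]*p[1]/p[2]+cam["cy"])
    im.append(cv2.resize(cam["color"][max(v-60,0):v+60,max(u-53,0):u+53],(265,300)))
im.append(cv2.resize(C["wrist"]["color"][180:420,212:424],(265,300)))
cv2.imwrite(sys.argv[1],np.hstack(im))
E
python3 relcap.py pics/m4.png
```

```text
[0.56212433 0.10026513 0.12586817] [-9.00168905e+01  3.59440315e-03 -8.99250994e+01] [-0.27558223 -0.84947912 -1.28440883] 0.02376092409289102
scene cap 391 [0.56286219 0.09880682] 0.0004300288864381857 low z rel [0.0032 0.0047] roll 660 [ 0.57544878 -0.00245607] 0.0004361200822361362 diff mm [  12.58658468 -101.26288928]
side cap 154 [0.56175001 0.10113594] 0.0008497180063612875 low z rel [0.0026 0.0045] roll 298 [ 5.73839611e-01 -3.58584435e-05] 0.00095503096003474 diff mm [  12.08959934 -101.17179507]
```

View pics/m4.png

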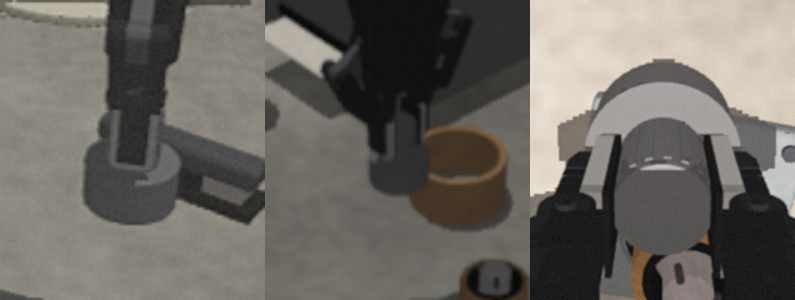

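The cap is held upright, with the knob between the pads and the tips just above the shoulder. The rim is about 3.3 mm above the reported TCP. Next I go over the spindle, then down.

>>> {"name": "move_arm", "arguments": {
  "deltas": [
    [[0.03, 0, 0.004, 0], [0.06, 0, 0.008, 0], [0.085, 0, 0.0105, 0], [0.1016, 0, 0.0122, 0], [0.1016, 0, 0.0122, 0]]
  ]
}}

```text
time: 17.8
ee_pos: [0.5746, -0.0038, 0.1259]
tcp_rot: [-90.0, -0.0, -90.1]
wrist_force: [0.2, -0.0, -1.3]
opening: 0.0239
```

>>> {"name": "move_arm", "arguments": {
  "deltas": [
    [[0, 0.01, 0, 0], [0, 0.02, 0, 0], [0, 0.023, 0, 0], [0, 0.023, 0, 0], [0, 0.023, 0, 0]]
  ]
}}

```text
time: 18.3
ee_pos: [0.5744, -0.002, 0.103]
tcp_rot: [-90.0, 0.0, -90.0]
wrist_force: [0.6, 0.4, -0.0]
opening: 0.0239
```

```bash
python3 relcap.py pics/m5.png; echo "want cap at scene (.5750,-.0029) side (.5739,-.0003)"
```

```text
[ 0.57438656 -0.00195347  0.10298267] [-9.00085511e+01  5.20356052e-04 -8.99641188e+01] [ 0.63362768  0.40082611 -0.01164784] 0.023930849825470175
scene cap 362 [ 0.57535338 -0.0034865 ] 0.00039896487370974336 low z rel [-0.019  -0.0154] roll 674 [ 0.57542285 -0.00246537] 0.00041170941340318117 diff mm [0.06947006 1.02112938]
side cap 159 [ 0.57398181 -0.00094773] 0.0008378693563575804 low z rel [-0.0195 -0.0148] roll 306 [5.73724202e-01 6.91363402e-05] 0.0008676141479012859 diff mm [-0.25761162  1.01686398]
want cap at scene (.5750,-.0029) side (.5739,-.0003)
```

>>> {"name": "move_arm", "arguments": {
  "deltas": [
    [[-0.0006, 0.003, -0.0002, 0], [-0.0006, 0.006, -0.0002, 0], [-0.0006, 0.009, -0.0002, 0], [-0.0006, 0.012, -0.0002, 0], [-0.0006, 0.012, -0.0002, 0]]
  ]
}}

```text
time: 18.95
ee_pos: [0.574, -0.0018, 0.0903]
tcp_rot: [-90.1, 0.0, -90.0]
wrist_force: [-0.3, 0.0, -1.4]
opening: 0.0238
```

>>> {"name": "move_arm", "arguments": {
  "deltas": [
    [[0, 0.001, 0, 0], [0, 0.002, 0, 0], [0, 0.003, 0, 0], [0, 0.003, 0, 0]]
  ]
}}

```text
time: 19.35
ee_pos: [0.5742, -0.0018, 0.0879]
tcp_rot: [-90.0, 0.0, -90.0]
wrist_force: [-0.2, -0.1, -1.2]
opening: 0.0235
```

>>> {"name": "move_arm", "arguments": {
  "deltas": [
    [[0, 0.001, 0, 0], [0, 0.002, 0, 0], [0, 0.002, 0, 0]]
  ]
}}

```text
time: 19.65
ee_pos: [0.5744, -0.0018, 0.0862]
tcp_rot: [-90.0, 0.0, -90.0]
wrist_force: [-0.4, 0.1, 2.4]
opening: 0.024
```

>>> {"name": "move_arm", "arguments": {
  "deltas": [
    [[0, 0.001, 0, 0], [0, 0.002, 0, 0], [0, 0.002, 0, 0]]
  ]
}}

```text
time: 19.95
ee_pos: [0.5746, -0.0018, 0.0846]
tcp_rot: [-89.9, 0.0, -90.0]
wrist_force: [0.1, 0.6, 4.3]
opening: 0.0238
```

>>> {"name": "move_arm", "arguments": {
  "deltas": [
    [[0, 0.001, 0, 0], [0, 0.001, 0, 0]]
  ]
}}

```text
time: 20.15
ee_pos: [0.5747, -0.0017, 0.0838]
tcp_rot: [-89.9, 0.0, -90.0]
wrist_force: [-0.4, 1.4, 5.0]
opening: 0.0239
```

>>> {"name": "move_arm", "arguments": {
  "deltas": [
    [[0, 0.001, 0, 0], [0, 0.001, 0, 0]]
  ]
}}

```text
time: 20.35
ee_pos: [0.5747, -0.0017, 0.083]
tcp_rot: [-89.9, 0.0, -90.0]
wrist_force: [-0.3, 0.6, 7.3]
opening: 0.0241
```

>>> {"name": "move_arm", "arguments": {
  "deltas": [
    [[0, 0.001, 0, 0], [0, 0.001, 0, 0]]
  ]
}}

```text
time: 20.55
ee_pos: [0.5742, -0.0018, 0.0808]
tcp_rot: [-90.0, 0.0, -90.0]
wrist_force: [0.1, 1.0, 0.3]
opening: 0.0237
```

The force dropped from 7.3 to 0.3 N, so the cap has clicked. I keep pressing towards the roll.

>>> {"name": "move_arm", "arguments": {
  "deltas": [
    [[0, 0.001, 0, 0], [0, 0.002, 0, 0], [0, 0.003, 0, 0], [0, 0.003, 0, 0]]
  ]
}}

```text
time: 20.95
ee_pos: [0.5741, -0.0019, 0.0777]
tcp_rot: [-90.0, -0.0, -90.0]
wrist_force: [0.1, -0.4, -1.6]
opening: 0.0236
```

>>> {"name": "move_arm", "arguments": {
  "deltas": [
    [[0, 0.001, 0, 0], [0, 0.002, 0, 0], [0, 0.002, 0, 0]]
  ]
}}

```text
time: 21.25
ee_pos: [0.5743, -0.0018, 0.0762]
tcp_rot: [-90.0, -0.0, -90.0]
wrist_force: [-0.5, -0.0, 2.1]
opening: 0.0236
```

>>> {"name": "move_arm", "arguments": {
  "deltas": [
    [[0, 0.001, 0, 0], [0, 0.002, 0, 0], [0, 0.002, 0, 0]]
  ]
}}

```text
time: 21.55
ee_pos: [0.5744, -0.0018, 0.0743]
tcp_rot: [-90.0, -0.0, -90.0]
wrist_force: [-1.3, 0.1, 5.5]
opening: 0.0237
```

>>> {"name": "move_arm", "arguments": {
  "deltas": [
    [[0, 0.001, 0, 0], [0, 0.002, 0, 0], [0, 0.002, 0, 0]]
  ]
}}

```text
time: 21.85
ee_pos: [0.5745, -0.0018, 0.0727]
tcp_rot: [-89.9, -0.0, -90.0]
wrist_force: [-1.9, 0.5, 8.2]
opening: 0.0237
```

>>> {"name": "move_arm", "arguments": {
  "deltas": [
    [[0, 0.001, 0, 0], [0, 0.002, 0, 0], [0, 0.002, 0, 0], [0, 0.002, 0, 0]]
  ]
}}

```text
time: 22.25
ee_pos: [0.5747, -0.0018, 0.0721]
tcp_rot: [-89.9, -0.0, -90.0]
wrist_force: [-4.4, -0.5, 16.7]
opening: 0.0239
```

The force rose to 16.7 N over just 0.6 mm, which means the plate is on its stop. One last check on hold.

>>> {"name": "move_arm", "arguments": {
  "deltas": [
    [[0, 0, 0, 0], [0, 0, 0, 0], [0, 0, 0, 0], [0, 0, 0, 0], [0, 0, 0, 0]]
  ]
}}

```text
time: 22.75
ee_pos: [0.5747, -0.0018, 0.0721]
tcp_rot: [-89.9, -0.0, -90.0]
wrist_force: [-3.3, 0.1, 16.1]
opening: 0.0238
```

Run:
```python
from meas import *
s=camera("scene"); d=camera("side"); o=get_obs(); print(o["ee_pos"],o["wrist_force"],o["opening"],o["torque"])
for n,c in(("scene",s),("side",d)):
    P=pts(c).reshape(-1,3); g=c["color"].reshape(-1,3).astype(int); T=P[(g[:,2]-g[:,0]>25)&(np.hypot(P[:,0]-.575,P[:,1]+.002)<.04)]
    print(n,"tape z 95,99%",np.percentile(T[:,2],[95,99]).round(4),"(unpressed 99%: scene .0790 side .0804)")
cv2.imwrite("pics/m6.png",np.hstack([cv2.resize(s["color"][190:370,210:390],(395,395)),cv2.resize(d["color"][150:300,270:420],(395,395))]))
```

```text
[ 0.57470332 -0.00183066  0.0720652 ] [-4.7446476  -0.07246277 15.76741097] 0.023975888506650823 [-0.02128516  1.3252474  -0.00549966]
scene tape z 95,99% [0.0732 0.0739] (unpressed 99%: scene .0790 side .0804)
side tape z 95,99% [0.0741 0.0757] (unpressed 99%: scene .0790 side .0804)
```

View pics/m6.png

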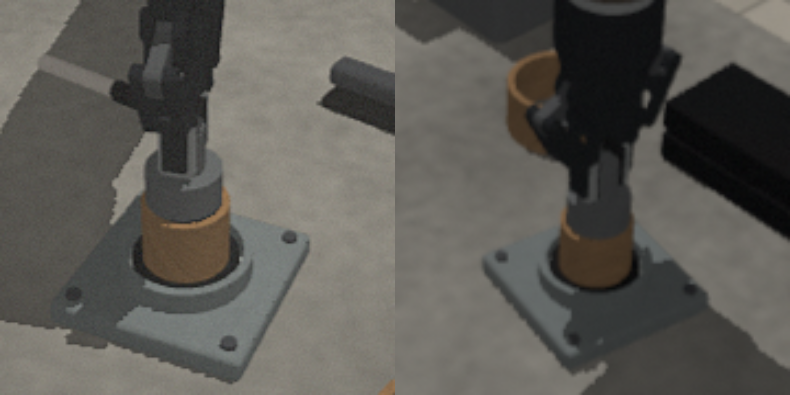

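The picture shows the cap seated on the roll, the roll's flange down inside the rim, and only the cap touched. The tape top sits about 5 mm lower than before, so the plate is fully down. I'm handing in.

```bash
python3 -c "
from workcell import *
print(job_done()); print(get_obs()['wrist_force'])"
```

```text
the job is handed in; nothing more can be done
None
the job is handed in; nothing more can be done
```

The tape stand is loaded. The roll sits flange-down on the sprung plate inside the rim and was let go. The cap was then gripped by its knob, clicked on and pressed until the plate reached its stop. The job was handed in at about 23 s of the 72 s, still gripping and pressing the cap.

**Last checks**
- **Click:** the push force rose to 7.3 N and dropped to 0.3 N with the rim near 84 to 86 mm. That peak is below the stated 10 to 15 N; I only read the force at the end of each move, so the true peak may have been missed.
- **Plate:** the tool went about 4.6 mm further after the cap met the roll, and the tape top sank about 5 mm in both cameras. The force rose from 8 to about 16 N over the last 0.6 mm, which means the plate is on its stop. It held steady at about 16 N before hand-in, with about 3 to 5 N sideways.
- **Other objects:** none of the moves touched the other things on the bench, and none looked moved in the pictures.

**What went wrong or disagreed**
- **First grasp missed:** the real fingertips sit about 33 to 46 mm behind the reported TCP, depending on opening, which is not what the description says. On the first try the fingers closed on top of the roll with about 16 N. I backed off, found the roll had not moved, and regripped using the measured offset.
- **Knob grip:** the opening read 24 mm on the 26 mm knob, but the cap held firmly.
- **Cameras:** the scene and side cameras differed by 1 to 3 mm in absolute position, so I aligned using differences within the same camera.

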